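# Record a microscope picture: lamp rocker, freeze key, store key

### The job

Record a microscope picture, working only with closed fingertips: first switch the lamp on by pressing the raised end of the black rocker on top of the grey lamp supply fully over, then on the white control pad press the round key all the way in, where it stays, and last press the long bar key fully down and let it come up again. Press nothing else on the pad, do not lift the pad or shove it about, and leave everything else standing where it is.

Things in the scene. Friction and masses are not known exactly. Their poses are not given: they have to be found in the camera images.
- supply: Lamp supply: grey sheet-steel case fixed to the table, 150 mm (x) by 130 mm (y) by 75 mm high, meter on its front (-x) face. Origin: centre of its underside; z up. Its only control is the black rocker on its top face.
- rocker (a joint): Rocker of the supply, rad: 0 = off (as found, within 0.04), 0.40 = on; stays where left; 2 to 4 N near the raised edge tips it. Black, 50 mm (supply's x) by 28 mm, shallow V from the side, pivot at (-20, 20, 79) mm in the supply's frame. Off, its +x half slopes up to an edge 18 mm above the case; its -x half (white line) lies level, 8 mm above the case. On: the reverse.
- rocker_raised_end (a point): Point on top of the rocker's +x half (raised when off), 16 mm from the pivot, 10 mm from the end's edge, on the middle line. It sinks about 6 mm from off to on; fingers centred over it first meet the raised edge, 4 mm higher than the point. Its axes turn with the rocker (at off parallel to the supply's).
- pad: Camera control pad: white plastic box standing loose on rubber feet, 0.8 kg, 120 mm (x) by 170 mm (y), top face 30 mm above the table. Origin: centre of its underside; z up. Five grey keys on its top: one round, one long bar, three small squares.
- round_key (a joint): Round key (freezes the picture), m pressed: 0 = out, 0.007 = fully in. Latching: takes about 4 N to push and stays where it is left.
- round_key_top (a point): Centre of the round key's top: diameter 30 mm, 10 mm above the pad's face when out and 3 mm when fully in; at (28, 50) mm in the pad's frame. Moves with the key; axes as the pad's.
- bar_key (a joint): Bar key (stores the picture), m pressed: 0 = up, 0.006 = fully down. Sprung: about 1.5 N starts it and 5 N holds it down; it comes up by itself.
- bar_key_top (a point): Centre of the bar key's top: 24 mm (pad x) by 70 mm (pad y), 9 mm above the pad's face when up and 3 mm when down; at (-30, -35) mm in the pad's frame. Moves with the key; axes as the pad's.
- square_a (a joint): A small square key, m pressed: 0 = up, 0.006 = down; sprung like the bar key. Not to be used.
- square_a_top (a point): Centre of that key's top: 20 mm square, 9 mm above the pad's face; at (28, 0) mm in the pad's frame.
- square_b (a joint): A small square key, m pressed: 0 = up, 0.006 = down; sprung like the bar key. Not to be used.
- square_b_top (a point): Centre of that key's top: 20 mm square, 9 mm above the pad's face; at (28, -50) mm in the pad's frame.
- square_c (a joint): A small square key, m pressed: 0 = up, 0.006 = down; sprung like the bar key. Not to be used.
- square_c_top (a point): Centre of that key's top: 20 mm square, 9 mm above the pad's face; at (-30, 50) mm in the pad's frame.
- eyepiece: Loose spare eyepiece standing upright between supply and pad: 38 mm across, 60 mm high, steel below and black above. Origin: centre of its underside.
- canister: Loose black canister with grey cap between supply and pad: 35 mm across, 52 mm high. Origin: centre of its underside.
- objective: Loose steel objective lens standing on top of the lamp supply near the case's +x, -y corner: 26 mm across, 40 mm high. Origin: centre of its underside.
- slide_box: Loose black slide box between supply and pad, nearest the robot: 34 by 84 by 30 mm high. Origin: centre of its underside.
- dish: Loose white round dish beyond the pad and supply: 94 mm across, 17 mm high. Origin: centre of its underside.
- tray: Loose yellow open tray beyond the pad and supply: 110 by 150 by 40 mm high. Origin: centre of its underside.
- stage_block: Steel block with brass boss lying in the tray: 50 by 70 by 38 mm high. Origin: centre of its underside.
Mind the look-alikes: they are no part of the job. Of the things that look like the pad, the largest one is meant.

How it is judged:
By the outcome, as a careful person would: the job done as asked, in the order asked, and still so for the second after the job is handed in, with the robot touching nothing.
It also fails if it takes over 58 s, if anything falls off the work surface, if the arm or the gripper's body presses on something with over 40 N, if the wrist force passes 120 N, or if a joint passes its speed limit or range.

### The arm

A 6-joint arm with a two-finger parallel gripper is mounted at the origin on the work surface. World frame = base frame: x ahead of the robot, y to its left, z up, the work surface at z = 0. Lengths are in m, angles in rad, forces in N, time in s.
With the tool pointing down it reaches from about 0.35 to 0.775 m from the base axis. Payload 5.5 kg.
Tool frame: the origin (TCP) lies on the centre line of the jaws, within the pads' length; the fingertips stand 11 mm ahead of it and the grasp point (between the pads) lies 8 mm behind it; z points along the fingers, y is the line along which they close (so a half turn about z gives the same grasp; the last joint's range is limited). The gripper opens to 85 mm and grips with 20 to 120 N. Pads are 22 mm wide; open, the fingers measure 114 mm over their backs; the gripper's body (76 mm by 85 mm) begins 54 mm behind the grasp point. The pads swing forward as they close: fully open they stand 13 mm farther back than shut.
Start: joints at [1.04, 0.313, 0.046, 1.304, 0, 1.431], TCP at [0.219, 0.532, 0.242] pointing down, gripper open.
Joint ranges: [-2.76, 2.76], [-0.86, 1.69], [-1.03, 1.26], [-2.2, 2.34], [-1.47, 1.5], [-3.14, 3.14]. Speed limits (rad/s): [2.57, 2.57, 3.14, 3.14, 3.14, 3.14].

### API

Orientations are given as a unit quaternion [w, x, y, z].
In Python, from plant import arm gives the robot as it stands.
- The arm moves only by the shell command python3 -m crank 'ROWS' [FORCE]. ROWS is JSON, a list of rows, each a list of 7 numbers: the turn, a rotation vector about the tool's x, y, z in degrees, then the shift along the tool's x, y, z in cm, then the opening, from 0 (shut) to 1 (fully open). A call has exactly 10 rows; each row is the pose to reach, as a shift and turn from the pose commanded when the call began, along the tool's axes at that moment; what a row does not reach only later rows make up. A row lasts 1/8 s, in which the tool goes at most 62.5 mm and 10.7 degrees, less where a joint would pass 70% of its speed; a pose out of reach is approached as far as the arm can. A call with a gripper value outside its range is refused whole. The fingers move at their own pace and stop on an object; FORCE is the grip in N (left out, the last holds). Time passes only in rows, so rows that repeat a pose let the fingers close, or fill a call up. It gives the time, the measured TCP pose, the force, the opening and the grip force at its end, in the units of the state.
- arm.sense(): the state, without advancing time (a new reading comes with each control period).
- arm.read_camera(name): name is "side" or "top" or "wrist"; returns a dict with "frame" (384x512x3 uint8, red, green, blue), "camera_matrix" (3x3 intrinsics, pixels), "R" (3x3) and "t" (3): a world point X has camera coordinates R X + t. Camera axes: x right, y down, z forward; pixel columns grow to the right and rows downward; lengths in m; the calibration is good to about 2 mm. A picture is of the moment at which its call begins. There is no depth.
- arm.sign_off(): hands the job in; it is judged then, once.
The state is a dict: "time": time; "q": joint angles; "dq": joint speeds; "tau": joint torques, N m; "tool_pos": TCP position; "ee_rot": TCP orientation; "contact_force": force on the tool from outside, world axes, zero at the start; "torque": the same for the moment, N m; "gripper_width": opening from 0.0 (shut) to 1.0 (fully open); "grip_force": force on a finger pad.
Only numpy, scipy, OpenCV 4.12 (cv2) and the standard library are available. Lean on these libraries where they do the work, as an engineer would, in place of code of your own. Each camera call takes 0.05 s, during which the arm holds its last target. There are 200 camera calls.

## Working session

There is one attempt and no reset: what is moved stays moved. The work goes in short steps, Python scripts to look and compute and a shell command to move; the robot and the scene stay as the last step left them, time stands still between calls to the robot, and variables do not carry over. Pictures are saved under pics/ and viewed, at most 10 in all, crops included, and the job is handed in when it is done.

```bash
mkdir -p pics; ls; python3 - <<'E'
from plant import arm
import cv2,numpy as np
for n in ("top","side"):
    c=arm.read_camera(n); cv2.imwrite(f"pics/{n}0.png",cv2.cvtColor(c["frame"],cv2.COLOR_RGB2BGR))
    np.savez(f"{n}0.npz",**c)
    print(n,c["camera_matrix"].round(1).tolist(),(-c["R"].T@c["t"]).round(3),c["R"].round(2).tolist())
s=arm.sense();print(s["tool_pos"],s["ee_rot"],s["time"])
E
```

```text
pics
top [[353.2, 0.0, 248.9], [0.0, 353.2, 189.5], [0.0, 0.0, 1.0]] [0.458 0.071 0.969] [[0.03, -1.0, -0.03], [-0.99, -0.02, -0.16], [0.16, 0.04, -0.99]]
side [[363.5, 0.0, 258.0], [0.0, 363.5, 192.2], [0.0, 0.0, 1.0]] [ 0.3   -0.592  0.511] [[0.92, -0.38, 0.01], [-0.19, -0.47, -0.86], [0.33, 0.8, -0.5]]
[0.21881429 0.53125326 0.24149608] [-2.77189962e-04  1.94154755e-01  9.80970559e-01 -7.85116665e-04] 0.1
```

View pics/top0.png

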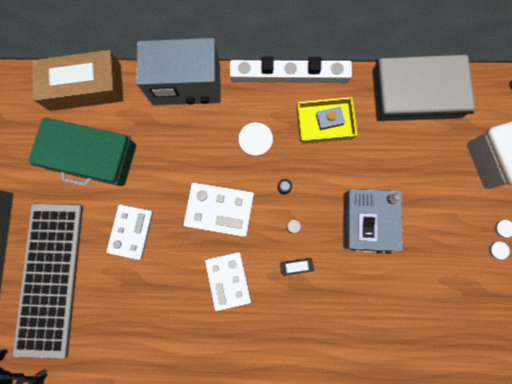

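View pics/side0.png

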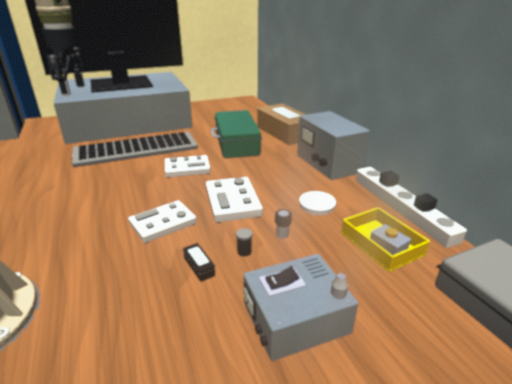

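The top view shows three pads. The largest is centred at about (219,209), with its round key at (202,196) and its bar key at (229,222). The supply is at (374,220) with its rocker at (368,227). The side view agrees. Next I'll measure these.

```bash
cat > h.py <<'E'
import numpy as np,cv2
def ray(c,uv,z):
    R,t,K=c["R"],c["t"],c["camera_matrix"]; o=-R.T@t
    d=R.T@np.linalg.inv(K)@np.array([uv[0],uv[1],1.]); return o+d*(z-o[2])/d[2]
def proj(c,X):
    p=c["camera_matrix"]@(c["R"]@np.asarray(X)+c["t"]); return p[:2]/p[2]
E
python3 - <<'E'
from h import *
T=dict(np.load("top0.npz")); S=dict(np.load("side0.npz"))
def blob(m,seed):
    n,l,st,ce=cv2.connectedComponentsWithStats(m.astype(np.uint8)); k=l[seed[1],seed[0]]
    return (l==k),st[k],ce[k]
f=T["frame"].astype(int)
# pad outline: low saturation, bright
for nm,c,seed in (("top",T,(215,211)),("side",S,(243,207))):
    f=c["frame"].astype(int); white=(f.min(2)>150)&(f.max(2)-f.min(2)<40)
    m,st,_=blob(white,seed)
    cn=max(cv2.findContours(m.astype(np.uint8),0,1)[0],key=cv2.contourArea)
    q=cv2.minAreaRect(cn); print(nm,"pad px",st,q)
    hull=np.zeros(m.shape,np.uint8); cv2.drawContours(hull,[cn],-1,1,-1)
    keys=(hull>0)&~(f.min(2)>190)
    pts=np.array([ray(c,p[0],.03)[:2] for p in cn]); 
    r=cv2.minAreaRect((pts*1000).astype(np.float32)); print(" world@30",r)
    n,l,s2,ce=cv2.connectedComponentsWithStats(cv2.erode(hull,np.ones((3,3)))*keys.astype(np.uint8))
    for i in range(1,n):
        if s2[i,4]>8: print("  key",s2[i],ce[i].round(1),ray(c,ce[i]+.0,.0395).round(4))
big=[]
for c,b in ((T,(180,170,270,250)),(T,(335,175,415,265)),(S,(195,165,275,230)),(S,(235,245,365,360))):
    x0,y0,x1,y1=b; p=c["frame"][y0:y1,x0:x1]; big.append(cv2.resize(p,(400,300),interpolation=cv2.INTER_CUBIC))
cv2.imwrite("pics/crop.png",cv2.cvtColor(np.vstack([np.hstack(big[:2]),np.hstack(big[2:])]),cv2.COLOR_RGB2BGR))
E
```

```text
top pad px [ 184  183   70   54 2843] ((218.25982666015625, 208.99305725097656), (63.783058166503906, 44.95737075805664), 9.7824068069458)
 world@30 ((555.7586059570312, 186.4484100341797), (170.7293701171875, 120.1664047241211), 81.7782974243164)
  key [197 191  10  10  45] [202.  195.5] [0.5896 0.2305 0.0395]
  key [220 196   4   7  11] [222.2 199.3] [0.5806 0.1761 0.0395]
  key [196 214   6   6  15] [199.3 215.5] [0.536  0.2351 0.0395]
side pad px [ 206  177   56   42 1666] ((233.58734130859375, 196.6811065673828), (38.83597946166992, 52.264530181884766), 82.69424438476562)
 world@30 ((551.2938842773438, 176.7217254638672), (192.27484130859375, 120.39435577392578), 81.91304779052734)
  key [234 179  10   7  50] [238.6 181.9] [0.5855 0.2226 0.0395]
  key [215 182   7   5  29] [217.6 184.2] [0.5293 0.2313 0.0395]
  key [239 189   8   5  34] [242.5 191. ] [0.5782 0.1726 0.0395]
  key [217 193  13  16 139] [222.8 200.7] [0.5164 0.1458 0.0395]
  key [243 198   8   6  40] [246.5 200.6] [0.5707 0.1244 0.0395]
  key [217 210  43   6  70] [242.4 212.4] [0.5429 0.0785 0.0395]
```

View pics/crop.png

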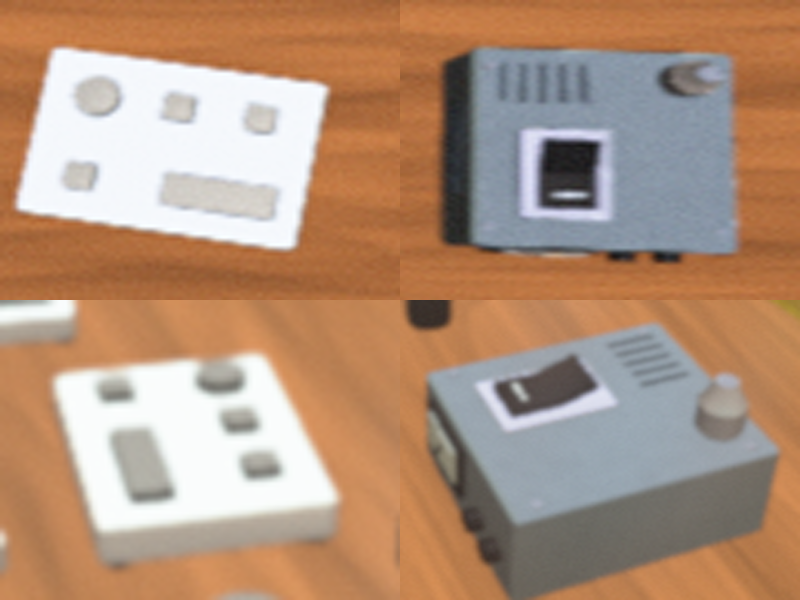

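The pad comes out at 170.7 x 120.2 mm, which matches. Its centre is (0.556, 0.186) with yaw about -8°, and the predicted round key position agrees with the measured one within 2 mm. The crop shows the rocker's raised end up-image (+x) and the white line on the near half. Now the supply and rocker.

```bash
python3 - <<'E'
from h import *
T=dict(np.load("top0.npz")); S=dict(np.load("side0.npz"))
f=T["frame"].astype(int); sub=np.zeros(f.shape[:2],bool); sub[180:262,340:412]=1
bl=(f[...,2]>f[...,0]-5)&(f[...,1]>85)&sub
bl=cv2.morphologyEx(bl.astype(np.uint8),cv2.MORPH_OPEN,np.ones((3,3)))
cn=max(cv2.findContours(bl,0,1)[0],key=cv2.contourArea); print("px",cv2.boundingRect(cn))
r=cv2.minAreaRect(np.array([ray(T,p[0],.075)[:2]*1000 for p in cn]).astype(np.float32)); print("supply top@75",r)
# bezel/rocker
for nm,c,b in (("top",T,(356,208,382,244)),("side",S,(258,258,305,292))):
    f=c["frame"].astype(int); x0,y0,x1,y1=b; sub=np.zeros(f.shape[:2],np.uint8); sub[y0:y1,x0:x1]=1
    dk=((f.max(2)<75)*sub).astype(np.uint8)
    n,l,s,ce=cv2.connectedComponentsWithStats(dk)
    for i in range(1,n):
        if s[i,4]>10: print(nm,"dark",s[i],ce[i].round(1),[ray(c,ce[i],z).round(4)[:2] for z in (.083,.086)])
    wh=((f.min(2)>165)*sub).astype(np.uint8); cw=np.argwhere(wh)
    print(" white bbox",cw.min(0),cw.max(0))
    h=cv2.convexHull(cw[:,::-1].astype(np.int32)); print("  bezel@75",cv2.minAreaRect(np.array([ray(c,p[0],.076)[:2]*1000 for p in h]).astype(np.float32)))
    # key pad white line omitted
for z in (.083,.093): print(z,proj(T,[.5,-.2,z]))
E
```

```text
px (349, 190, 53, 61)
supply top@75 ((533.1998901367188, -212.71328735351562), (127.88519287109375, 149.7131805419922), 88.9336929321289)
top dark [364 217  10  20 157] [368.2 225.7] [array([ 0.5169, -0.1935]), array([ 0.5167, -0.1926])]
 white bbox [213 359] [240 377]
  bezel@75 ((515.1470947265625, -195.0623321533203), (44.3453483581543, 66.78302764892578), 88.67770385742188)
 white bbox [270 259] [291 304]
  bezel@75 ((513.1026000976562, -192.0469970703125), (47.08198928833008, 70.48326110839844), 86.02889251708984)
0.083 [371.0412613 232.6840822]
0.093 [372.30636309 232.51798955]
```

Supply top measures 128 x 150 mm, centre (0.533, -0.213), yaw about -1°. The raised end is therefore at about (0.530, -0.193), consistent across both views. I'll move above it with fingers shut.

```bash
cat >> h.py <<'E'
from scipy.spatial.transform import Rotation as Ro
def go(target,yaw):
    from plant import arm
    s=arm.sense(); q=s["ee_rot"]; R=Ro.from_quat([q[1],q[2],q[3],q[0]])
    y=np.radians(90+yaw); Y=np.array([np.cos(y),np.sin(y),0]); Z=np.array([0,0,-1.]); G=Ro.from_matrix(np.c_[np.cross(Y,Z),Y,Z])
    print("t",s["time"],"pos",np.round(s["tool_pos"],4),"F",np.round(s["contact_force"],1),"turn",(R.inv()*G).as_rotvec(degrees=True).round(2),"shift cm",(R.inv().apply(np.array(target)-s["tool_pos"])*100).round(2))
E
python3 -m crank '[[0,0,-21,-56.3,-55.1,0,0],[0,0,-21,-56.3,-55.1,0,0],[0,0,-21,-56.3,-55.1,0,0],[0,0,-21,-56.3,-55.1,0,0],[0,0,-21,-56.3,-55.1,0,0],[0,0,-21,-56.3,-55.1,0,0],[0,0,-21,-56.3,-55.1,0,0],[0,0,-21,-56.3,-55.1,0,0],[0,0,-21,-56.3,-55.1,0,0],[0,0,-21,-56.3,-55.1,0,0]]' 40
python3 -c "
from h import *;go([.530,-.193,.13],-1.1)"
```

```text
time: 1.35
tool_pos: [0.4638, -0.0398, 0.2422]
ee_rot: [0.0, 0.012, 1.0, 0.0]
contact_force: [1.8, 0.4, 0.3]
gripper_width: 0.002
grip_force: 0.0
t 1.35 pos [ 0.4638 -0.0398  0.2422] F [1.8 0.4 0.3] turn [ 0.02  0.01 -0.31] shift cm [ -6.99 -15.15  11.21]
```

```bash
python3 -m crank '[[0,0,0,-2.3,-5,0,0],[0,0,0,-4.6,-10,0,0],[0,0,0,-7,-15.1,2,0],[0,0,0,-7,-15.1,7,0],[0,0,0,-7,-15.1,11.2,0],[0,0,0,-7,-15.1,11.2,0],[0,0,0,-7,-15.1,11.2,0],[0,0,0,-7,-15.1,11.2,0],[0,0,0,-7,-15.1,11.2,0],[0,0,0,-7,-15.1,11.2,0]]'
python3 - <<'E'
from h import *
from plant import arm
go([.530,-.193,.105],-1.1)
c=[arm.read_camera(n) for n in ("top","side","wrist")]
np.savez("wr.npz",**c[2])
a=cv2.resize(c[0]["frame"][175:265,335:415],(400,300),interpolation=2); b=cv2.resize(c[1]["frame"][190:360,200:400],(400,300),interpolation=2)
w=cv2.resize(c[2]["frame"],(400,300))
cv2.imwrite("pics/p2.png",cv2.cvtColor(np.vstack([np.hstack([a,b]),np.hstack([w,w*0])]),cv2.COLOR_RGB2BGR))
print([(n,proj(c[2],X).round(0)) for n,X in (("raised",[.530,-.193,.089]),("edge",[.540,-.193,.093]))])
E
```

```text
time: 2.6
tool_pos: [0.5303, -0.1905, 0.1313]
ee_rot: [0.001, 0.012, 1.0, -0.0]
contact_force: [0.1, -0.9, -0.9]
gripper_width: 0.002
grip_force: 0.0
t 2.6 pos [ 0.5303 -0.1905  0.1313] F [ 0.1 -0.9 -0.9] turn [-0.04  0.09 -0.28] shift cm [ 0.03 -0.25  2.63]
[('raised', array([253., 236.])), ('edge', array([253., 256.]))]
```

View pics/p2.png

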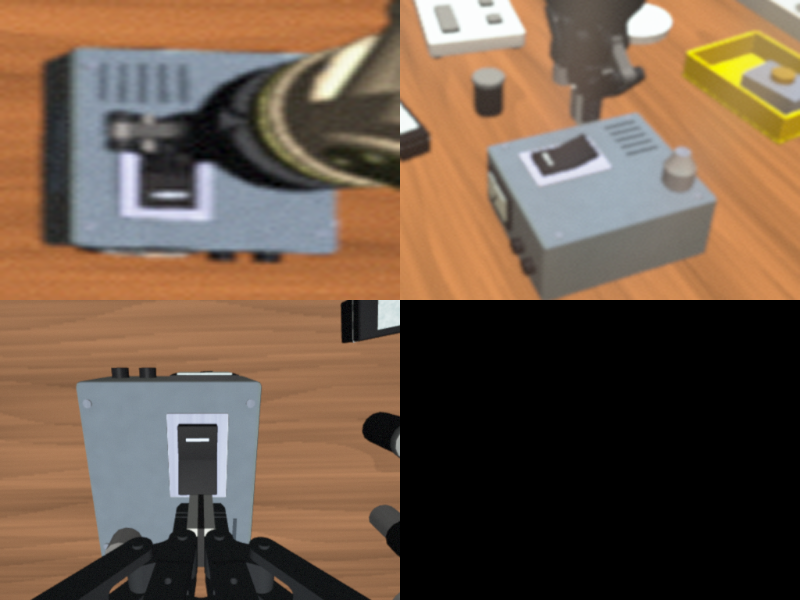

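Wrist and side views show the shut fingers right over the raised end; the wrist view puts them about 2 mm too far toward +y. I'll correct that and press.

```bash
python3 -m crank '[[0,0,0,0,-0.2,1,0],[0,0,0,0,-0.2,2,0],[0,0,0,0,-0.2,2.5,0],[0,0,0,0,-0.2,2.8,0],[0,0,0,0,-0.2,3.1,0],[0,0,0,0,-0.2,3.3,0],[0,0,0,0,-0.2,3.5,0],[0,0,0,0,-0.2,3.6,0],[0,0,0,0,-0.2,3.7,0],[0,0,0,0,-0.2,3.7,0]]'
python3 -c "
from h import *;go([.530,-.193,.094],-1.1)"
```

```text
time: 4.0
tool_pos: [0.5301, -0.1928, 0.094]
ee_rot: [0.0, 0.012, 1.0, -0.0]
contact_force: [1.0, 0.4, 7.4]
gripper_width: -0.001
grip_force: 3.2
t 4.0 pos [ 0.5301 -0.1928  0.094 ] F [1.  0.4 7.4] turn [-0.04  0.06 -0.3 ] shift cm [ 0.01 -0.02  0.  ]
```

```bash
python3 -m crank '[[0,0,0,0,0,0.1,0],[0,0,0,0,0,0.2,0],[0,0,0,0,0,0.2,0],[0,0,0,0,0,0.2,0],[0,0,0,0,0,0.2,0],[0,0,0,0,0,0.2,0],[0,0,0,0,0,0.2,0],[0,0,0,0,0,0.2,0],[0,0,0,0,0,0.2,0],[0,0,0,0,0,0.2,0]]'
python3 -m crank '[[0,0,0,0,0,-1,0],[0,0,0,0,0,-4,0],[0,0,0,0,0,-8,0],[0,0,0,0,0,-11,0],[0,0,0,-1,6,-11,0],[0,0,0,-2,12,-11,0],[0,0,0,-3,18,-11,0],[0,0,0,-4,24,-11,0],[0,0,0,-4,24,-11,0],[0,0,0,-4,24,-11,0]]'
python3 - <<'E'
from h import *
from plant import arm
go([.5906,.2319,.13],-8.2)
c=[arm.read_camera(n) for n in ("top","side")]
a=cv2.resize(c[0]["frame"][175:265,335:415],(400,300),interpolation=2); b=cv2.resize(c[1]["frame"][245:360,235:365],(400,300),interpolation=2)
cv2.imwrite("pics/p3.png",cv2.cvtColor(np.hstack([a,b]),cv2.COLOR_RGB2BGR))
E
```

```text
time: 5.25
tool_pos: [0.5302, -0.1928, 0.0939]
ee_rot: [0.001, 0.012, 1.0, -0.001]
contact_force: [-3.2, 3.2, 18.5]
gripper_width: 0.002
grip_force: 9.3
time: 6.5
tool_pos: [0.5749, 0.0464, 0.2006]
ee_rot: [-0.001, 0.012, 1.0, -0.0]
contact_force: [0.8, 0.3, -1.1]
gripper_width: -0.001
grip_force: 0.0
t 6.5 pos [0.5749 0.0464 0.2006] F [ 0.8  0.3 -1.1] turn [-0.05 -0.11  6.85] shift cm [-1.15 18.59  7.05]
```

View pics/p3.png

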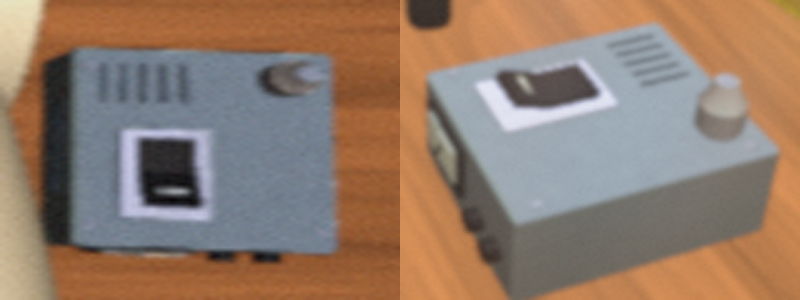

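The rocker is over: the +x half lies level and the white-line end is now raised (side crop, about (525,85)). Next, above the round key.

```bash
python3 -m crank '[[0,0,2,-0.3,5,0,0],[0,0,4,-0.6,10,0,0],[0,0,7,-1,15,0,0],[0,0,7,-1.1,18.5,0,0],[0,0,7,-1.1,18.5,4,0],[0,0,7,-1.1,18.5,8,0],[0,0,7,-1.1,18.5,11,0],[0,0,7,-1.1,18.5,13,0],[0,0,7,-1.1,18.5,13,0],[0,0,7,-1.1,18.5,13,0]]'
python3 - <<'E'
from h import *
from plant import arm
go([.5900,.2315,.044],-8.2)
c=[arm.read_camera(n) for n in ("wrist","side","top")]
w=cv2.resize(c[0]["frame"],(400,300)); b=cv2.resize(c[1]["frame"][145:235,190:310],(400,300),interpolation=2)
cv2.imwrite("pics/p4.png",cv2.cvtColor(np.hstack([w,b]),cv2.COLOR_RGB2BGR))
for n,X in (("round",[.5906,.2319,.04]),("bar",[.5211,.156,.039]),("sqa",[.5558+.0277,.1864-.004,.039])): print(n,(proj(c[0],X)*400/512).round())
E
```

```text
time: 7.85
tool_pos: [0.592, 0.2302, 0.0723]
ee_rot: [0.001, 0.074, 0.997, 0.0]
contact_force: [0.9, -0.2, -0.8]
gripper_width: -0.001
grip_force: 0.0
t 7.85 pos [0.592  0.2302 0.0723] F [ 0.9 -0.2 -0.8] turn [ 0.02  0.06 -0.29] shift cm [0.22 0.1  2.83]
round [203. 189.]
bar [ 65. 104.]
sqa [131. 188.]
```

View pics/p4.png

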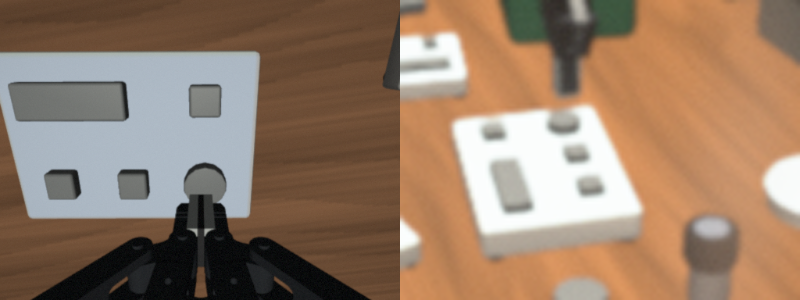

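The fingers are over the round key, seen at (205,183) in the wrist crop. It sits about 3 mm nearer the robot than predicted, so I'll nudge 4 mm in tool +x and press.

```bash
python3 -m crank '[[0,0,0,0.2,0.1,0.5,0],[0,0,0,0.4,0.1,1.2,0],[0,0,0,0.4,0.1,1.6,0],[0,0,0,0.4,0.1,1.9,0],[0,0,0,0.4,0.1,2.2,0],[0,0,0,0.4,0.1,2.4,0],[0,0,0,0.4,0.1,2.6,0],[0,0,0,0.4,0.1,2.8,0],[0,0,0,0.4,0.1,2.9,0],[0,0,0,0.4,0.1,2.9,0]]'
python3 -c "
from h import *;go([.588,.2315,.044],-8.2)"
```

```text
time: 9.25
tool_pos: [0.5872, 0.2328, 0.0439]
ee_rot: [0.0, 0.073, 0.997, 0.0]
contact_force: [-6.0, -0.8, 12.8]
gripper_width: -0.002
grip_force: 6.3
t 9.25 pos [0.5872 0.2328 0.0439] F [-6.  -0.8 12.8] turn [ 0.02  0.03 -0.18] shift cm [-0.1  -0.12 -0.01]
```

12.8 N at tip height 33 mm: fully in. Rising and going to the bar key.

```bash
python3 -m crank '[[0,0,0,0,0,-1,0],[0,0,0,0,0,-3,0],[0,0,0,0,0,-4,0],[0,0,0,3,-3,-4,0],[0,0,0,5.7,-6,-4,0],[0,0,0,5.7,-8.5,-4,0],[0,0,0,5.7,-8.5,-4,0],[0,0,0,5.7,-8.5,-3,0],[0,0,0,5.7,-8.5,-3,0],[0,0,0,5.7,-8.5,-3,0]]'
python3 - <<'E'
from h import *
from plant import arm
go([.5195,.1565,.044],-8.2)
c=[arm.read_camera(n) for n in ("wrist","side")]
w=cv2.resize(c[0]["frame"],(400,300)); b=cv2.resize(c[1]["frame"][145:235,190:310],(400,300),interpolation=2)
cv2.imwrite("pics/p5.png",cv2.cvtColor(np.hstack([w,b]),cv2.COLOR_RGB2BGR))
E
```

```text
time: 10.5
tool_pos: [0.5185, 0.1576, 0.0718]
ee_rot: [-0.0, 0.073, 0.997, 0.0]
contact_force: [-0.7, -1.1, -0.5]
gripper_width: -0.0
grip_force: 0.0
t 10.5 pos [0.5185 0.1576 0.0718] F [-0.7 -1.1 -0.5] turn [-0.   -0.04 -0.14] shift cm [-0.12 -0.09  2.78]
```

View pics/p5.png

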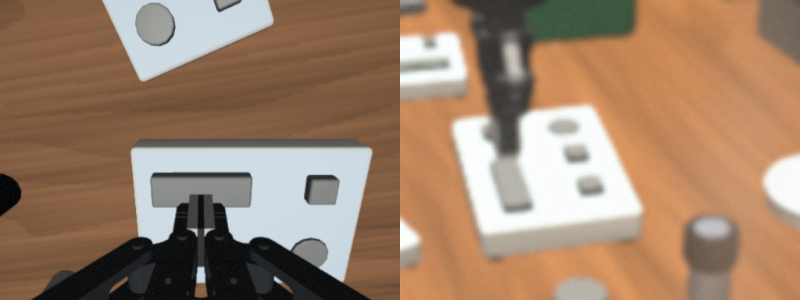

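The round key now lies low in both views, at (563,127) in the side crop. The fingers are centred on the bar at (201,190). Pressing the bar.

```bash
python3 -m crank '[[0,0,0,0,0,1,0],[0,0,0,0,0,1.5,0],[0,0,0,0,0,1.9,0],[0,0,0,0,0,2.2,0],[0,0,0,0,0,2.4,0],[0,0,0,0,0,2.6,0],[0,0,0,0,0,2.8,0],[0,0,0,0,0,2.9,0],[0,0,0,0,0,2.9,0],[0,0,0,0,0,2.9,0]]'
```

```text
time: 11.85
tool_pos: [0.5184, 0.157, 0.044]
ee_rot: [0.0, 0.073, 0.997, 0.0]
contact_force: [-3.5, -0.7, 8.1]
gripper_width: 0.001
grip_force: 4.0
```

```bash
python3 -m crank '[[0,0,0,0,0,0.1,0],[0,0,0,0,0,0.15,0],[0,0,0,0,0,0.15,0],[0,0,0,0,0,0.15,0],[0,0,0,0,0,0.15,0],[0,0,0,0,0,0.15,0],[0,0,0,0,0,0.15,0],[0,0,0,0,0,0.15,0],[0,0,0,0,0,0.15,0],[0,0,0,0,0,0.15,0]]'
python3 -m crank '[[0,0,0,0,0,-0.5,0],[0,0,0,0,0,-2,0],[0,0,0,0,0,-5,0],[0,0,0,0,0,-10,0],[0,0,0,0,0,-15,0],[0,0,0,5,0,-18,0],[0,0,0,9,0,-18,0],[0,0,0,9,0,-18,0],[0,0,0,9,0,-18,0],[0,0,0,9,0,-18,0]]'
python3 - <<'E'
from h import *
from plant import arm
c=[arm.read_camera(n) for n in ("top","side")]
a=cv2.resize(c[0]["frame"],(400,300)); b=cv2.resize(c[1]["frame"],(400,300)); d=cv2.resize(c[1]["frame"][145:235,190:310],(400,300),interpolation=2);e=cv2.resize(c[1]["frame"][245:360,235:365],(400,300),interpolation=2)
cv2.imwrite("pics/p6.png",cv2.cvtColor(np.vstack([np.hstack([a,b]),np.hstack([d,e])]),cv2.COLOR_RGB2BGR))
E
```

```text
time: 13.1
tool_pos: [0.5185, 0.157, 0.0438]
ee_rot: [0.001, 0.073, 0.997, 0.0]
contact_force: [-6.7, -1.4, 18.3]
gripper_width: 0.0
grip_force: 9.0
time: 14.35
tool_pos: [0.4305, 0.17, 0.2217]
ee_rot: [0.0, 0.073, 0.997, 0.0]
contact_force: [0.5, 0.0, 0.3]
gripper_width: 0.0
grip_force: 0.0
```

View pics/p6.png

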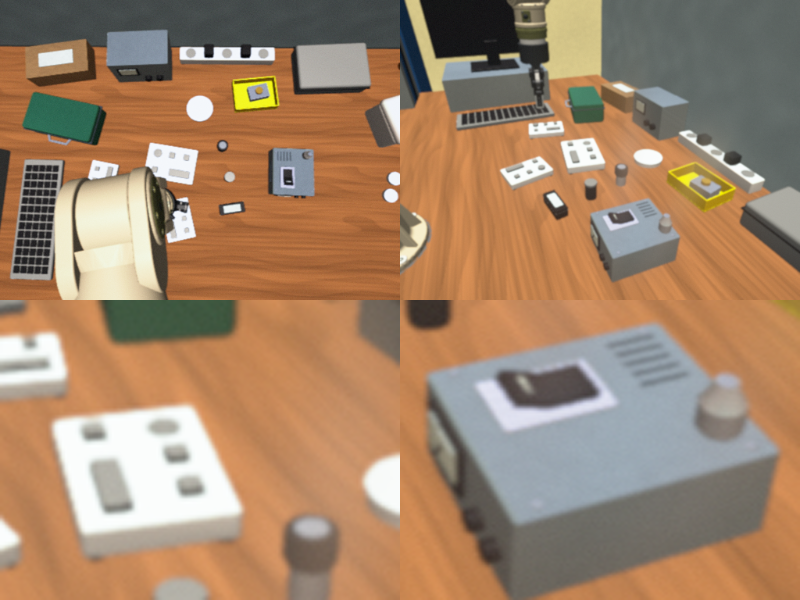

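The round key is flush at (163,427), the bar has come up again at (112,484), the rocker is on, and nothing else has moved. The arm is clear, so I'm handing in.

```bash
python3 -c "
from plant import arm;print(arm.sign_off())"
```

```text
the job is handed in; nothing more can be done
None
```

I switched the lamp on, latched the round key fully in, and pressed the bar key down and let it come up, in that order; the job was handed in after about 14 s, and nothing else had visibly moved in the last pictures.

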